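Stack the keyed drug trays and close them

TASK

Stack the drug trays for the ward round: put the loose tray on the tray that is screwed to the worktop, then the lid on the loose tray. All three thumb lips must be at the same end, and every lug must drop into its notch so that each part sits level with its edge fully down on the rim below. Let go of everything and leave the clip, the vial and the medicine bottle standing or lying where they are.

Things in the scene. Friction and masses are not known exactly. Their poses are not given: they have to be found in the camera images.
- base_tray: Grey plastic open tray, 100 mm long (x) by 56 wide (y) by 42 high, walls 5 mm, screwed to the worktop by a foot flange 104 x 80 x 4 mm with screw heads along both long sides; cannot move. An ampoule lies in it below the rim. Origin: centre of its underside on the worktop; x along its length towards the back end (away from the lip), z up.
- tray: Loose grey plastic open tray without flange, low cross divider inside, 120 g; 100 mm (x) by 56 (y), walls 5 mm. Origin: centre of the walls' underside, x towards the back end, z up; rim at z = 42 mm. Stands on its lugs, origin 10 mm up. Seated, its origin is 42 mm above the base tray's. Can be gripped across its 56 mm width at mid-length, where the sides are plain.
- lid: Loose grey plastic lid, plate 100 (x) by 56 (y) by 6 mm, 70 g. Upright grip fin in the middle of its top, 44 mm along x, 12 mm thick across y, from z = 6 (8 at its moulded root, 18 mm wide) to 31 mm. Origin: centre of the plate's underside, x towards the back end, z up. Stands on its lugs, origin 10 mm up. Seated, its origin is 42 mm above the loose tray's.
- base_tray_rim (a point): Middle of the base tray's rim, 42 mm above its origin. The rim has four notches 11 mm deep: 30 mm wide in the middle of the front (-x) end, 18 mm wide in the middle of the back end, 18 mm wide in each long side centred at x = -26 mm. Each is 4 mm wider than its lug.
- tray_rim (a point): Middle of the loose tray's rim, 42 mm above its origin. The rim has four notches 11 mm deep: 30 mm wide in the middle of the front (-x) end, 18 mm wide in the middle of the back end, 18 mm wide in each long side centred at x = -26 mm. Each is 4 mm wider than its lug.
- tray_lug (a point): Centre of the foot of the loose tray's wide front lug, at x = -47.5, z = -10 mm. Four lugs hang 10 mm below the underside, flush with the outer faces, 5 mm thick, lower corners rounded 6 mm: 26 mm wide in the middle of the front (-x) end, 14 mm wide in the middle of the back end, 14 mm wide on each long side centred at x = -26 mm.
- lid_lug (a point): Centre of the foot of the lid's wide front lug, at x = -47.5, z = -10 mm. Four lugs hang 10 mm below the underside, flush with the outer faces, 5 mm thick, lower corners rounded 6 mm: 26 mm wide in the middle of the front (-x) end, 14 mm wide in the middle of the back end, 14 mm wide on each long side centred at x = -26 mm.
- base_tray_lip (a point): Outer edge of the base tray's thumb lip, 59 mm in front (-x) of its origin, 26 mm above it. The lip is 34 mm wide, 4 mm thick, sticks out 9 mm from the middle of the front end and lies well below the rim.
- tray_lip (a point): Outer edge of the loose tray's thumb lip, 59 mm in front (-x) of its origin, 26 mm above it. The lip is 34 mm wide, 4 mm thick, sticks out 9 mm from the middle of the front end and lies well below the rim.
- lid_lip (a point): Outer edge of the lid's thumb lip, 59 mm in front (-x) of its origin, 5 mm above it. The lip is 34 mm wide, 4 mm thick, sticks out 9 mm from the middle of the front end, level with the plate.
- clip_a: Bystander: small loose binder clip, 43 x 25 x 20 mm, lying on the worktop. Origin at its underside.
- vial_1: Bystander: loose glass vial with a crimped cap, 24 mm across, 48 mm tall, standing. Origin at the centre of its underside, z up.
- pill_bottle: Bystander: loose medicine bottle with a screw cap, 45 mm across, 72 mm tall, standing. Origin at the centre of its underside, z up.
Not all that is in view belongs to the job. Leave any red look-alike of the lid alone.

How it is judged:
By the outcome, as a careful person would: the job done as asked, in the order asked, and still so for the second after the job is handed in, with the robot touching nothing.
It also fails if it takes over 72 s, if anything falls off the work surface, if the arm or the gripper's body presses on something with over 40 N, if the wrist force passes 120 N, or if a joint passes its speed limit or range.

ROBOT

A 6-joint arm with a two-finger parallel gripper is mounted at the origin on a cart in front of the work surface, level with it; the furniture and walls round the work are solid. World frame = base frame: x ahead of the robot, y to its left, z up, the work surface at z = 0. Lengths are in m, angles in rad, forces in N, time in s.
With the tool pointing down it reaches from about 0.35 to 0.95 m from the base axis. Payload 17.4 kg.
Tool frame: the origin (TCP) lies midway between the tips of the shut fingers; the grasp point (between the pads) lies tcp_to_grasp behind it (tcp_to_grasp is the distance from the TCP to the grasp point, in m); z points along the fingers, y is the line along which they close (so a half turn about z gives the same grasp; the last joint's range is limited). The gripper opens to 93 mm and grips with 3 to 60 N. Pads are 15 mm wide; open, the fingers measure 128 mm over their backs; the gripper's body (75 mm by 188 mm) begins 65 mm behind the grasp point.
Start: joints at [1.09, 0.116, 1.442, -0, 1.584, -0.038], TCP at [0.289, 0.61, 0.219] pointing down, gripper open.
Joint ranges: [-2.83, 2.83], [-0.83, 2.19], [0.07, 2.5], [-1.14, 4.28], [0.01, 3], [-2.97, 2.97]. Speed limits (rad/s): [1.89, 1.89, 2.22, 3.14, 3.14, 3.14].

INTERFACE

Orientations are given as a unit quaternion [w, x, y, z].
In Python, from plant import state, grab_frame, camera_info, close_job, tcp_to_grasp gives the robot as it stands.
- The arm moves only by the tool arm_command, never from a script. Its arguments are lists of equal length, an entry for each row: "delta_pos": the shift along the world's x, y, z in m, a list of three; "yaw": the turn about the world's z in rad; "gripper": the closure, from 0 (fully open) to 1 (shut). A call has 1 to 5 rows; each row is the pose to reach, as a shift and turn from the pose commanded when the call began; what a row does not reach only later rows make up. A row lasts 1/10 s, in which the tool goes at most 50 mm and 8.59 degrees, less where a joint would pass 70% of its speed; a pose out of reach is approached as far as the arm can. A call with a gripper value outside its range is refused whole. The fingers move at their own pace and stop on an object; "newtons" is the grip in N (left out, the last holds). Time passes only in rows, so rows that repeat a pose let the fingers close. It gives the time, the measured TCP pose, the force, the opening and the grip force at its end, in the units of the state.
- state(): the state, without advancing time (a new reading comes with each control period).
- grab_frame(name): name is "scene" or "top" or "wrist"; returns the picture (384x512x3 uint8, red, green, blue); there is no depth.
- camera_info(name): a dict with "fx", "fy", "cx", "cy" (pixels), "rvec" (rotation vector, rad) and "tvec" (3), from world to camera coordinates, as OpenCV has them; the wrist camera has in their place "mount" (4x4, takes a point from camera to tool coordinates, whose origin is the TCP and whose axes are the flange's). Camera axes: x right, y down, z forward; pixel columns grow to the right and rows downward; lengths in m; the calibration is good to about 2 mm. The wrist camera is an equidistant fisheye: a pixel r from the principal point sees the ray r / f radians off the axis. A picture is of the moment at which its call begins: read the wrist's pose just before it. camera_info takes no time and is no camera call.
- close_job(): hands the job in; it is judged then, once.
The state is a dict: "time_s": time; "joints": joint angles; "qd": joint speeds; "tau": joint torques, N m; "tcp_pos": TCP position; "eef_rot": TCP orientation; "wrist_force": force on the tool from outside, world axes, zero at the start; "torque": the same for the moment, N m; "finger_gap": opening from 0.0 (shut) to 1.0 (fully open); "finger_force": force on a finger pad.
Only numpy, scipy, OpenCV 4.12 (cv2) and the standard library are available. Lean on these libraries where they do the work, as an engineer would, in place of code of your own. Each camera call takes 0.05 s, during which the arm holds its last target. There are 200 camera calls.

## Working session

There is one attempt and no reset: what is moved stays moved. The work goes in short steps, Python scripts to look and compute and a tool call to move; the robot and the scene stay as the last step left them, time stands still between calls to the robot, and variables do not carry over. Pictures are saved under pics/ and viewed, at most 10 in all, crops included, and the job is handed in when it is done.

Besides the shell and the picture viewer there is one more tool, called after "Request:" as name(argument=value, ...) on one line, values as JSON. arm_command: Moves the arm, as the interface text tells. Its arguments: {"type":"object","properties":{"delta_pos":{"type":"array","items":{"type":"array","items":{"type":"number"}}},"yaw":{"type":"array","items":{"type":"number"}},"gripper":{"type":"array","items":{"type":"number"}},"newtons":{"type":"number"}},"required":["delta_pos","yaw","gripper"]}

```bash
ls; mkdir -p pics; python3 - <<'E'
from plant import *
import cv2,numpy as np
s=state();print(s['time_s'],s['tcp_pos'],s['eef_rot'],tcp_to_grasp)
a=grab_frame('scene');b=grab_frame('top');w=grab_frame('wrist')
for n,i in zip('stw',(a,b,w)): cv2.imwrite(f'pics/{n}0.png',i[:,:,::-1])
c=np.hstack([a,b])[:,:,::-1]
cv2.imwrite('pics/top_big.png',cv2.resize(b[:,:,::-1],(800,600)))
cv2.imwrite('pics/scene_big.png',cv2.resize(a[:,:,::-1],(800,600)))
for n in('scene','top','wrist'):print(n,camera_info(n))
E
```

```text
pics
0.0 [0.28914236 0.60970671 0.21789261] [-1.50327791e-04  2.19599464e-01  9.75589937e-01 -5.72795846e-04] 0.0188
scene {'fx': 374.09975698330874, 'fy': 374.09975698330874, 'cx': 258.2346488548613, 'cy': 192.19794073759493, 'rvec': array([ 2.08256862, -0.6457431 ,  0.36282249]), 'tvec': array([-0.46757649,  0.24180734,  0.89748931])}
top {'fx': 388.55524250313255, 'fy': 388.55524250313255, 'cx': 256.40308449974384, 'cy': 188.4013109267179, 'rvec': array([ 2.1077523 , -2.16791149,  0.16251792]), 'tvec': array([0.03775342, 0.57685921, 1.35004049])}
wrist {'fx': 297.3186396354542, 'fy': 297.3186396354542, 'cx': 253.64486299304872, 'cy': 191.35358600945665, 'mount': array([[ 6.66041486e-04, -9.65632579e-01, -2.59910136e-01,
         7.17290623e-02],
       [ 9.99999724e-01,  7.28752116e-04, -1.44917332e-04,
        -2.04274991e-04],
       [ 3.29346958e-04, -2.59909967e-01,  9.65632798e-01,
        -1.65783798e-01],
       [ 0.00000000e+00,  0.00000000e+00,  0.00000000e+00,
         1.00000000e+00]])}
```

View pics/top_big.png

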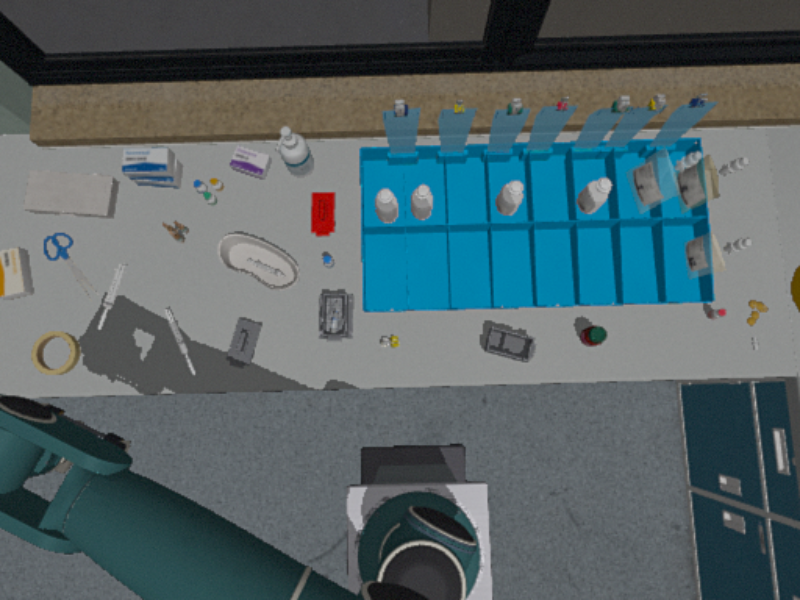

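View pics/scene_big.png

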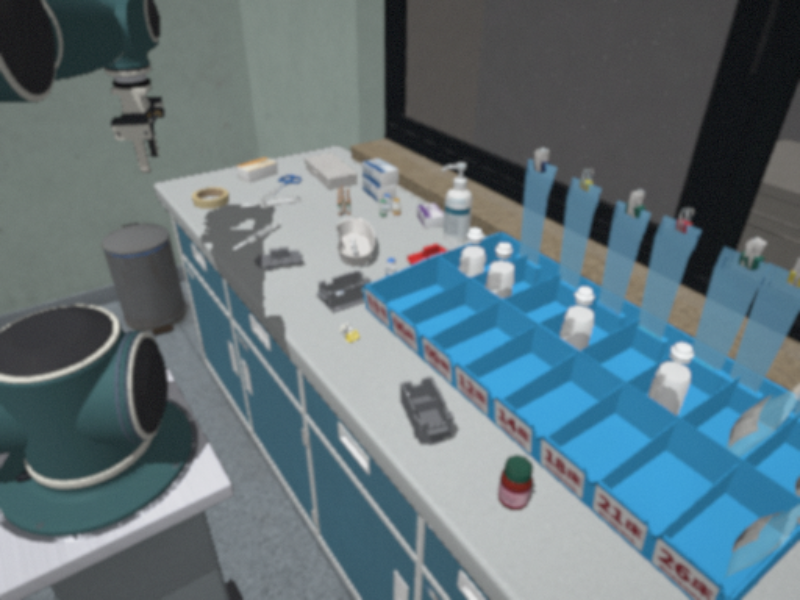

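The top view (800x600) shows the base tray with flange and ampoule at (335,313) and the loose tray with cross divider at (508,342). The grey lid with its fin is at (243,340). The red look-alike at (322,213) is to be left alone. The bottle is at (594,333), the vial at (327,260) and the clip at (390,341). Next I'll get coarse world positions.

```bash
cat > h.py <<'E'
from plant import *
import cv2,numpy as np
from scipy.spatial.transform import Rotation as R
def fixed_ray(n,uv):
    c=camera_info(n);M=cv2.Rodrigues(np.array(c['rvec']))[0]
    uv=np.atleast_2d(np.array(uv,float))
    d=np.c_[(uv[:,0]-c['cx'])/c['fx'],(uv[:,1]-c['cy'])/c['fy'],np.ones(len(uv))]@M
    return -M.T@c['tvec'],d
def wpose(s):
    T=np.eye(4);q=s['eef_rot'];T[:3,:3]=R.from_quat([q[1],q[2],q[3],q[0]]).as_matrix();T[:3,3]=s['tcp_pos']
    return T@np.array(camera_info('wrist')['mount'])
def wrist_ray(P,uv):
    c=camera_info('wrist');uv=np.atleast_2d(np.array(uv,float))-[c['cx'],c['cy']]
    r=np.hypot(*uv.T);th=r/c['fx'];k=np.sin(th)/np.maximum(r,1e-9)
    d=np.c_[uv*k[:,None],np.cos(th)]@P[:3,:3].T
    return P[:3,3],d
def plane(o,d,z): return o+d*((z-o[2])/d[:,2])[:,None]
def wproj(P,X):
    c=camera_info('wrist');p=(np.atleast_2d(X)-P[:3,3])@P[:3,:3]
    rho=np.hypot(p[:,0],p[:,1]);th=np.arctan2(rho,p[:,2])
    return p[:,:2]/rho[:,None]*th[:,None]*c['fx']+[c['cx'],c['cy']]
E
python3 - <<'E'
from h import *
for n,u,v,z in [('base',335,313,.042),('tray',508,342,.052),('lid',243,340,.03),('clip',390,341,.01),('bottle',594,333,.072),('vial',327,260,.04),('box edge',362,310,.05),('counter edge',450,383,0),('red',322,213,.03)]:
    print(n,plane(*fixed_ray('top',[u*.64,v*.64]),z)[0].round(3))
print('ends of tray/base/lid long')
s=state();P=wpose(s);print(P[:3,3],P[:3,2])
E
```

```text
base [0.539 0.173 0.042]
tray [ 0.461 -0.218  0.052]
lid [0.484 0.387 0.03 ]
clip [0.474 0.049 0.01 ]
bottle [ 0.474 -0.407  0.072]
vial [0.664 0.191 0.04 ]
box edge [0.543 0.111 0.05 ]
counter edge [ 0.374 -0.087  0.   ]
red [0.781 0.203 0.03 ]
ends of tray/base/lid long
[0.2243118  0.6404447  0.38387196] [ 0.2344019  -0.11222428 -0.96564044]
```

Request:
arm_command(delta_pos=[[0.035, -0.035, 0], [0.07, -0.07, 0], [0.105, -0.105, 0], [0.14, -0.14, 0], [0.175, -0.175, 0]], yaw=[0, 0, 0, 0, 0], gripper=[0, 0, 0, 0, 0])

```text
time_s: 0.65
tcp_pos: [0.4652, 0.4333, 0.2185]
eef_rot: [-0.0, 0.219, 0.976, -0.0]
wrist_force: [-0.1, 0.6, -0.0]
finger_gap: 1.003
finger_force: 0.0
```

Request:
arm_command(delta_pos=[[0.01, -0.045, 0], [0.02, -0.09, 0], [0.03, -0.13, 0], [0.04, -0.15, 0], [0.04, -0.15, 0]], yaw=[0, 0, 0, 0, 0], gripper=[0, 0, 0, 0, 0])

```text
time_s: 1.15
tcp_pos: [0.5051, 0.2826, 0.2186]
eef_rot: [0.0, 0.221, 0.975, -0.0]
wrist_force: [-1.1, 0.8, 0.1]
finger_gap: 1.0
finger_force: 0.0
```

```bash
python3 - <<'E'
from h import *
s=state();i=grab_frame('wrist');np.savez('pics/w1.npz',i=i,P=wpose(s))
print(s['time_s'],s['tcp_pos'],np.hypot(*s['wrist_force'][:2]))
cv2.imwrite('pics/w1.png',cv2.resize(i[:,:,::-1],(800,600),interpolation=cv2.INTER_CUBIC))
P=wpose(s)
for n,X in dict(base=[.539,.173,.042],lid=[.484,.387,.03],clip=[.474,.049,.01]).items():print(n,wproj(P,X)*800/512)
E
```

```text
1.15 [0.50507214 0.2826082  0.21864938] 1.3941019536076715
base [[293.19356245 366.85990532]]
lid [[507.29631991 189.0544247 ]]
clip [[159.51153447 343.23536274]]
```

View pics/w1.png

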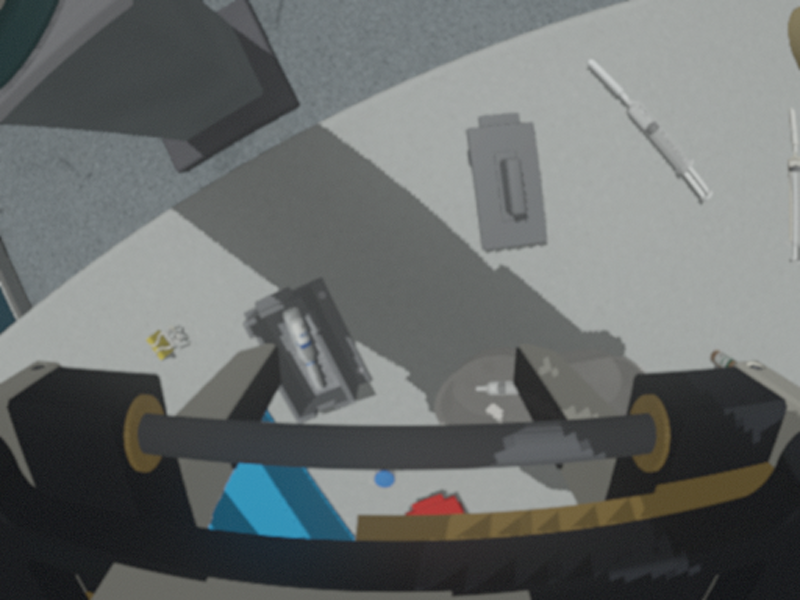

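The wrist view (800x600) shows the lid with its lip towards the robot at (498,118) and fin at (512,188). The base tray's lip is at (262,305), also towards the robot. The clip is at (167,340) and the vial cap at (385,478).

```bash
python3 - <<'E'
from h import *
P=np.load('pics/w1.npz')['P'];k=.64
L=plane(*wrist_ray(P,np.array([[467,128],[534,123],[547,243],[483,249]])*k),.016)
print(L.round(4),np.linalg.norm(np.diff(L,axis=0),axis=1))
x=(L[2]+L[3]-L[0]-L[1]);print('lid',L.mean(0),np.degrees(np.arctan2(x[1],x[0])))
B=plane(*wrist_ray(P,np.array([[250,318],[322,280],[372,393],[302,420]])*k),.02)
print(B.round(3));x=(B[2]+B[3]-B[0]-B[1]);print('base',B.mean(0),np.degrees(np.arctan2(x[1],x[0])))
t=P[:3,0];print('tool y yaw',np.degrees(np.arctan2(t[1],t[0])))
E
```

```text
[[0.4281 0.3804 0.016 ]
 [0.4453 0.4331 0.016 ]
 [0.5401 0.4037 0.016 ]
 [0.5221 0.3519 0.016 ]] [0.05539124 0.09924162 0.05479816]
lid [0.48392664 0.39229311 0.016     ] -17.049342265487592
[[0.49  0.151 0.02 ]
 [0.488 0.223 0.02 ]
 [0.596 0.215 0.02 ]
 [0.595 0.144 0.02 ]]
base [0.54250432 0.18359748 0.02      ] -4.0809635019694195
tool y yaw 64.50627881499493
```

Request:
arm_command(delta_pos=[[0.03, -0.03, 0], [0.06, -0.065, 0], [0.095, -0.1, 0], [0.095, -0.1, 0], [0.095, -0.1, 0]], yaw=[0.14, 0.27, 0.38, 0.38, 0.38], gripper=[0, 0, 0, 0, 0])

```text
time_s: 1.7
tcp_pos: [0.5994, 0.1852, 0.218]
eef_rot: [-0.001, 0.032, 0.999, -0.0]
wrist_force: [-0.4, -0.0, 0.6]
finger_gap: 0.998
finger_force: 0.0
```

```bash
python3 - <<'E'
from h import *
s=state();i=grab_frame('wrist');P=wpose(s);np.savez('pics/w2.npz',i=i,P=P)
print(s['time_s'],s['tcp_pos'],wproj(P,[.54,.18,.042]))
u,v=wproj(P,[.54,.18,.042])[0].astype(int);x0,y0=max(u-100,0),max(v-75,0);print(x0,y0)
cv2.imwrite('pics/w2.png',cv2.resize(i[y0:y0+150,x0:x0+200,::-1],(800,600),interpolation=cv2.INTER_CUBIC))
E
```

```text
1.7 [0.5994064  0.18521416 0.21795336] [[246.08733648 124.60363914]]
146 49
```

View pics/w2.png

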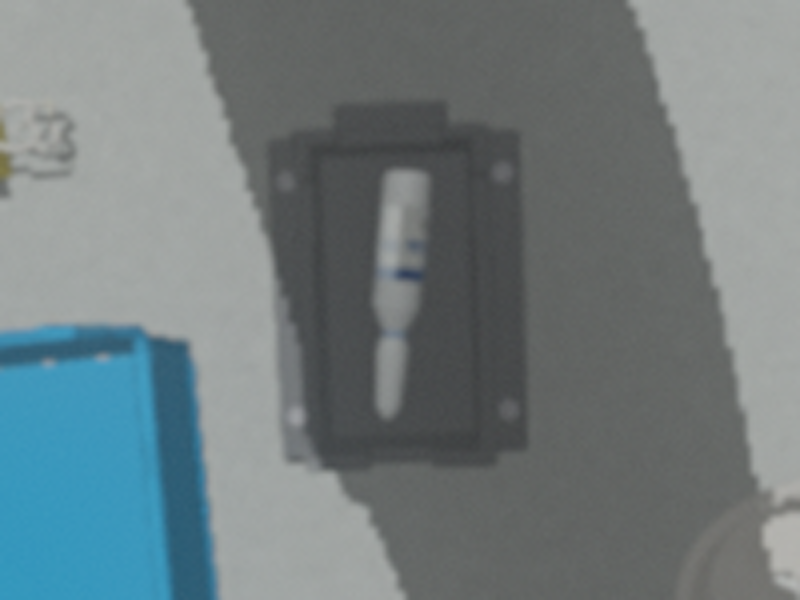

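Base close-up (crop 4x): lip at (390,118) towards the robot. Flange corners are at (269,142), (521,130), (527,448) and (286,462). Screws are at (286,180), (502,172), (509,408) and (296,415).

```bash
cat >> h.py <<'E'
def corners(P,px,z,full=True):
    "px order: front-left(img), front-right, back-right, back-left"
    B=plane(*wrist_ray(P,px),z);x=B[2]+B[3]-B[0]-B[1]
    y=B[1]+B[2]-B[0]-B[3];yaw=np.degrees(np.arctan2(x[1],x[0]));yy=np.degrees(np.arctan2(-y[0],y[1]))
    print('c',B.mean(0).round(4),'yaw x',yaw.round(2),'yaw y',yy.round(2),'sides',np.linalg.norm(np.roll(B,-1,0)-B,axis=1).round(4))
def cr(px,x0,y0,k): return (np.array(px,float)+.5)/k-.5+[x0,y0]
E
python3 - <<'E'
from h import *
f=np.load('pics/w2.npz');P=f['P']
corners(P,cr([[269,142],[521,130],[527,448],[286,462]],146,49,4),.004)
corners(P,cr([[286,180],[502,172],[509,408],[296,415]],146,49,4),.006)
lip=cr([[334,104],[447,101]],146,49,4);print('lip',plane(*wrist_ray(P,lip),.028).round(4))
top=np.array([[.4,-.25,.05]]);t=P[:3,0];print(np.degrees(np.arctan2(t[1],t[0])))
E
```

```text
c [0.5385 0.1786 0.004 ] yaw x -1.77 yaw y -0.82 sides [0.0796 0.1024 0.0783 0.1037]
c [0.5378 0.178  0.006 ] yaw x -1.77 yaw y -1.88 sides [0.0678 0.0754 0.0683 0.0754]
lip [[0.479  0.1636 0.028 ]
 [0.4805 0.1968 0.028 ]]
86.35344155801502
```

Request:
arm_command(delta_pos=[[-0.01, -0.045, 0], [-0.02, -0.09, 0], [-0.03, -0.135, 0], [-0.04, -0.18, 0], [-0.05, -0.225, 0]], yaw=[0, 0, 0, 0, 0], gripper=[0, 0, 0, 0, 0])

```text
time_s: 2.25
tcp_pos: [0.5483, -0.0399, 0.2189]
eef_rot: [0.0, 0.031, 1.0, 0.0]
wrist_force: [1.2, -0.4, -0.1]
finger_gap: 1.002
finger_force: 0.0
```

Request:
arm_command(delta_pos=[[-0.01, -0.045, 0], [-0.02, -0.09, 0], [-0.025, -0.135, 0], [-0.03, -0.18, 0], [-0.03, -0.18, 0]], yaw=[0, 0, 0, 0, 0], gripper=[0, 0, 0, 0, 0])

```text
time_s: 2.75
tcp_pos: [0.5186, -0.2225, 0.2186]
eef_rot: [-0.0, 0.033, 0.999, -0.0]
wrist_force: [-0.2, 0.3, 0.5]
finger_gap: 1.003
finger_force: 0.0
```

```bash
python3 - <<'E'
from h import *
s=state();i=grab_frame('wrist');P=wpose(s);np.savez('pics/w3.npz',i=i,P=P)
u,v=wproj(P,[.461,-.218,.042])[0].astype(int);x0,y0=max(u-100,0),max(v-75,0);print(s['time_s'],s['tcp_pos'],x0,y0)
cv2.imwrite('pics/w3.png',cv2.resize(i[y0:y0+150,x0:x0+200,::-1],(800,600),interpolation=cv2.INTER_CUBIC))
E
```

```text
2.75 [ 0.51861592 -0.22249682  0.21856153] 154 50
```

View pics/w3.png

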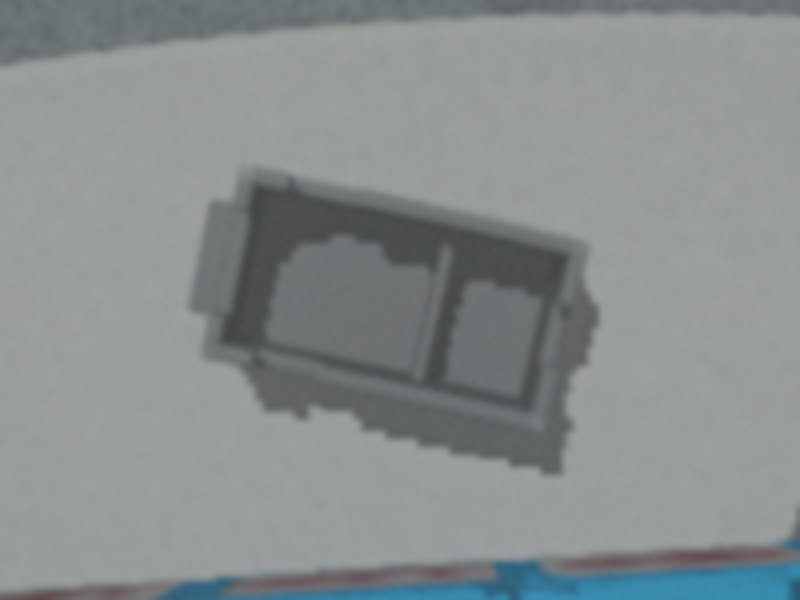

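The loose tray's lip is on the left at (215,258), facing -y. Rim corners are at (243,165), (588,242), (545,428) and (203,358), with the divider at (435,310).

```bash
python3 - <<'E'
from h import *
f=np.load('pics/w3.npz');P=f['P']
# order front-left seen with lip up: front-left=(203,358), front-right=(243,165), back-right, back-left
corners(P,cr([[203,358],[243,165],[588,242],[545,428]],154,50,4),.052)
print(plane(*wrist_ray(P,cr([[191,305],[212,202]],154,50,4)),.038).round(4))
print(state()['joints'].round(3),P[:3,0])
E
```

```text
c [ 0.4586 -0.2204  0.052 ] yaw x 74.05 yaw y 73.98 sides [0.0555 0.0981 0.0541 0.0986]
[[ 0.4568 -0.2801  0.038 ]
 [ 0.4272 -0.2715  0.038 ]]
[-0.447 -0.126  1.683  0.     1.585 -1.953] [ 0.0651336  0.9978755 -0.0014478]
```

Request:
arm_command(delta_pos=[[-0.02, -0.01, 0], [-0.03, -0.02, 0], [-0.04, -0.03, 0], [-0.06, -0.04, 0], [-0.076, -0.055, 0]], yaw=[-0.149, -0.298, -0.447, -0.596, -0.745], gripper=[0, 0.2, 0.2, 0.2, 0.2])

```text
time_s: 3.3
tcp_pos: [0.4433, -0.273, 0.2188]
eef_rot: [0.0, 0.395, 0.919, 0.0]
wrist_force: [-0.1, -0.1, 0.0]
finger_gap: 0.803
finger_force: 0.0
```

Request:
arm_command(delta_pos=[[0, 0, -0.01], [0, 0, -0.02], [0, 0, -0.03], [0, 0, -0.04], [0, 0, -0.04]], yaw=[-0.149, -0.298, -0.447, -0.596, -0.745], gripper=[0.2, 0.2, 0.2, 0.2, 0.2])

```text
time_s: 3.8
tcp_pos: [0.4436, -0.2727, 0.1774]
eef_rot: [-0.001, 0.702, 0.712, 0.0]
wrist_force: [-0.1, -0.1, -0.6]
finger_gap: 0.8
finger_force: 0.0
```

Request:
arm_command(delta_pos=[[0, 0, 0], [0, 0, 0], [0, 0, 0], [0, 0, 0]], yaw=[-0.148, -0.295, -0.295, -0.295], gripper=[0.2, 0.2, 0.2, 0.2])

```text
time_s: 4.2
tcp_pos: [0.4438, -0.2738, 0.1788]
eef_rot: [0.0, 0.796, 0.605, 0.0]
wrist_force: [0.1, 0.6, 0.1]
finger_gap: 0.799
finger_force: 0.0
```

```bash
python3 - <<'E'
from h import *
s=state();i=grab_frame('wrist');P=wpose(s);np.savez('pics/w4.npz',i=i,P=P)
u,v=wproj(P,[.4586,-.2204,.042])[0].astype(int);x0,y0=max(u-100,0),max(v-75,0);print(s['time_s'],s['tcp_pos'],x0,y0,np.degrees(np.arctan2(P[1,0],P[0,0])),s['joints'][5])
cv2.imwrite('pics/w4.png',cv2.resize(i[y0:y0+150,x0:x0+200,::-1],(800,600),interpolation=cv2.INTER_CUBIC))
E
```

```text
4.2 [ 0.44377109 -0.27379219  0.1787948 ] 153 54 -15.48743676723079 -0.3308942608090542
```

View pics/w4.png

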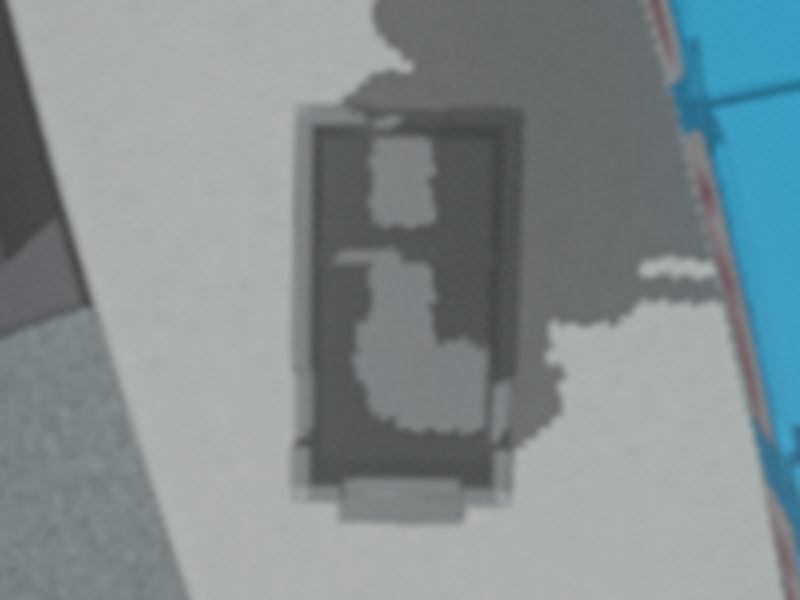

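Tray from its back end: back rim corners at (297,105) and (523,110), front corners at (292,500) and (512,503), lip at (402,500).

```bash
python3 - <<'E'
from h import *
f=np.load('pics/w4.npz');P=f['P']
corners(P,cr([[512,503],[292,500],[297,105],[523,110]],153,54,4),.052)
print(plane(*wrist_ray(P,cr([[340,521],[464,522]],153,54,4)),.038).round(4))
E
```

```text
c [ 0.4592 -0.2209  0.052 ] yaw x 73.37 yaw y 73.49 sides [0.0556 0.0986 0.0548 0.0982]
[[ 0.4269 -0.2719  0.038 ]
 [ 0.4586 -0.2809  0.038 ]]
```

Request:
arm_command(delta_pos=[[0.008, 0.026, -0.03], [0.015, 0.053, -0.06], [0.015, 0.053, -0.1], [0.015, 0.053, -0.1], [0.015, 0.053, -0.1]], yaw=[-0.01, -0.01, -0.01, -0.01, -0.01], gripper=[0.2, 0.2, 0.2, 0.2, 0.2])

```text
time_s: 4.75
tcp_pos: [0.4583, -0.222, 0.0795]
eef_rot: [-0.0, 0.8, 0.599, -0.0]
wrist_force: [1.1, 0.3, 0.4]
finger_gap: 0.802
finger_force: 0.0
```

Request:
arm_command(delta_pos=[[0.0005, 0.001, -0.03], [0.0005, 0.001, -0.055], [0.0005, 0.001, -0.062], [0.0005, 0.001, -0.062]], yaw=[0, 0, 0, 0], gripper=[0.2, 0.2, 0.2, 0.2])

```text
time_s: 5.15
tcp_pos: [0.4591, -0.2216, 0.0178]
eef_rot: [0.0, 0.801, 0.599, 0.0]
wrist_force: [0.2, -0.1, 0.7]
finger_gap: 0.799
finger_force: 0.0
```

Request:
arm_command(delta_pos=[[0, 0, 0], [0, 0, 0], [0, 0, 0], [0, 0, 0], [0, 0, 0]], yaw=[0, 0, 0, 0, 0], gripper=[0.3, 0.4, 0.5, 0.6, 0.6], newtons=20)

```text
time_s: 5.65
tcp_pos: [0.4593, -0.2214, 0.0179]
eef_rot: [0.001, 0.801, 0.599, 0.0]
wrist_force: [-1.0, 0.4, 7.6]
finger_gap: 0.598
finger_force: 20.0
```

Request:
arm_command(delta_pos=[[0, 0, 0.02], [0, 0, 0.06], [0, 0, 0.1], [0, 0.03, 0.125], [0, 0.07, 0.125]], yaw=[0, 0, 0, -0.1, -0.22], gripper=[0.6, 0.6, 0.6, 0.6, 0.6])

```text
time_s: 6.15
tcp_pos: [0.4598, -0.1517, 0.1459]
eef_rot: [0.002, 0.863, 0.505, 0.002]
wrist_force: [0.1, 0.3, -1.3]
finger_gap: 0.601
finger_force: 20.0
```

Request:
arm_command(delta_pos=[[0, 0.045, 0], [-0.003, 0.09, 0], [-0.006, 0.135, 0], [-0.01, 0.18, 0], [-0.015, 0.225, 0]], yaw=[-0.14, -0.28, -0.42, -0.56, -0.7], gripper=[0.6, 0.6, 0.6, 0.6, 0.6])

```text
time_s: 6.65
tcp_pos: [0.4451, 0.0628, 0.1421]
eef_rot: [0.0, 0.979, 0.203, 0.0]
wrist_force: [1.3, -0.1, -0.4]
finger_gap: 0.604
finger_force: 20.0
```

Request:
arm_command(delta_pos=[[0, 0.04, 0], [-0.004, 0.08, 0], [-0.004, 0.105, 0], [-0.004, 0.105, 0], [-0.004, 0.105, 0]], yaw=[-0.14, -0.28, -0.396, -0.396, -0.396], gripper=[0.6, 0.6, 0.6, 0.6, 0.6])

```text
time_s: 7.15
tcp_pos: [0.4414, 0.1664, 0.1417]
eef_rot: [0.0, 1.0, 0.011, -0.0]
wrist_force: [0.4, 0.4, -0.7]
finger_gap: 0.601
finger_force: 20.0
```

```bash
python3 - <<'E'
from h import *
s=state();i=grab_frame('wrist');P=wpose(s);np.savez('pics/w5.npz',i=i,P=P)
print(s['time_s'],s['tcp_pos'],s['eef_rot'],wproj(P,[.538,.178,.042]))
cv2.imwrite('pics/w5.png',cv2.resize(i[0:225,106:406,::-1],(800,600),interpolation=cv2.INTER_CUBIC))
E
```

```text
7.15 [0.44137905 0.16643144 0.14172832] [ 1.14991880e-04  9.99937714e-01  1.11603095e-02 -5.00825761e-05] [[242.54010534  85.3938152 ]]
```

View pics/w5.png

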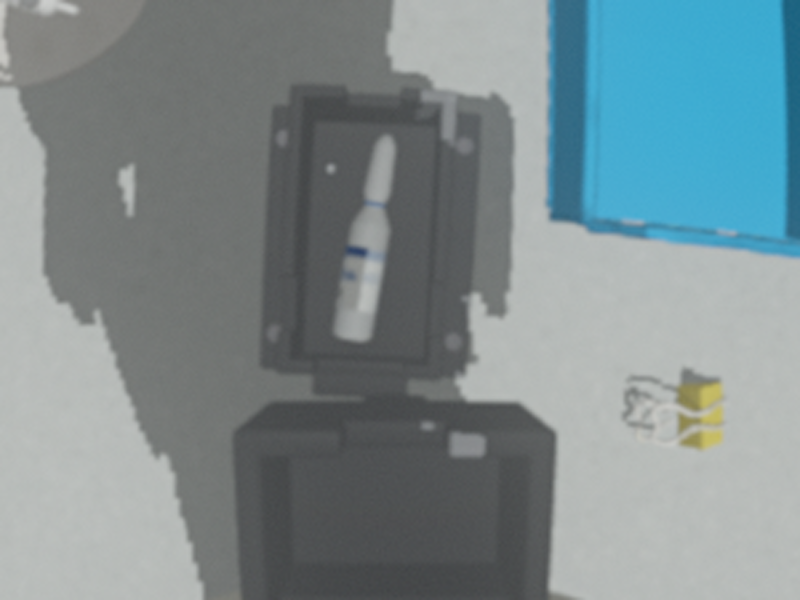

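The base is at about (365,230), lip at (360,385). Screws are at (283,138), (464,147), (453,341) and (274,334). The held tray's back rim corners are at (235,435) and (555,433), so the relative offset can be computed.

```bash
python3 - <<'E'
from h import *
f=np.load('pics/w5.npz');P=f['P'];k=8/3
# lip-down image: image right = front-left in lip-up order
corners(P,cr([[453,341],[274,334],[283,138],[464,147]],106,0,k),.006)
corners(P,cr([[468,376],[262,366],[272,104],[481,118]],106,0,k),.004)
print('lip',plane(*wrist_ray(P,cr([[313,393],[407,397]],106,0,k)),.028).round(4))
print('rim back',plane(*wrist_ray(P,cr([[292,86],[455,92]],106,0,k)),.042).round(4))
t=plane(*wrist_ray(P,cr([[235,435],[555,433]],106,0,k)),.1417-.0078+.042);print('tray back',t.round(4),t.mean(0)-state()['tcp_pos'])
E
```

```text
c [0.5379 0.1781 0.006 ] yaw x -1.62 yaw y -1.72 sides [0.068  0.076  0.0682 0.0749]
c [0.5381 0.1774 0.004 ] yaw x -1.21 yaw y -2.49 sides [0.0794 0.1028 0.0797 0.1008]
lip [[0.4808 0.1958 0.028 ]
 [0.48   0.1625 0.028 ]]
rim back [[0.5878 0.2036 0.042 ]
 [0.5863 0.1493 0.042 ]]
tray back [[0.4904 0.1945 0.1759]
 [0.492  0.14   0.1759]] [0.0497182  0.00137617 0.0341997 ]
```

Request:
arm_command(delta_pos=[[0.04, 0.005, 0], [0.08, 0.01, 0], [0.0965, 0.0115, -0.03], [0.0965, 0.0115, -0.065], [0.0965, 0.0115, -0.065]], yaw=[-0.03, -0.053, -0.053, -0.053, -0.053], gripper=[0.6, 0.6, 0.6, 0.6, 0.6])

```text
time_s: 7.7
tcp_pos: [0.5363, 0.1758, 0.072]
eef_rot: [0.001, 1.0, -0.017, -0.003]
wrist_force: [-0.8, 0.1, -1.4]
finger_gap: 0.607
finger_force: 20.0
```

Request:
arm_command(delta_pos=[[0, 0, 0], [0, 0, 0]], yaw=[0, 0], gripper=[0.6, 0.6])

```text
time_s: 7.9
tcp_pos: [0.5388, 0.1774, 0.079]
eef_rot: [-0.0, 1.0, -0.017, 0.001]
wrist_force: [0.1, 0.0, -0.1]
finger_gap: 0.601
finger_force: 20.0
```

```bash
python3 - <<'E'
from h import *
for k in range(3):
    s=state();q=s['eef_rot'];print(s['tcp_pos'].round(4),np.degrees(2*np.arctan2(q[2],q[1])).round(2),s['wrist_force'])
    if k<2: grab_frame('top')
E
```

```text
[0.5388 0.1774 0.079 ] -1.95 [ 0.13208254  0.00786387 -0.06863752]
[0.5388 0.1776 0.079 ] -1.94 [ 0.48970247  0.44507216 -0.92883043]
[0.5387 0.1777 0.0788] -1.94 [-0.53093306 -0.69163328 -1.10235442]
```

Request:
arm_command(delta_pos=[[-0.0007, 0.0003, -0.008], [-0.0007, 0.0003, -0.016], [-0.0007, 0.0003, -0.018], [-0.0007, 0.0003, -0.021], [-0.0007, 0.0003, -0.023]], yaw=[0, 0, 0, 0, 0], gripper=[0.6, 0.6, 0.6, 0.6, 0.6])

```text
time_s: 8.5
tcp_pos: [0.5373, 0.178, 0.0533]
eef_rot: [0.0, 1.0, -0.017, -0.0]
wrist_force: [-0.1, 0.0, -2.1]
finger_gap: 0.597
finger_force: 20.0
```

Request:
arm_command(delta_pos=[[0, 0, 0]], yaw=[0], gripper=[0.6])

```text
time_s: 8.6
tcp_pos: [0.5373, 0.178, 0.0533]
eef_rot: [0.0, 1.0, -0.017, -0.0]
wrist_force: [-0.1, 0.6, -1.6]
finger_gap: 0.601
finger_force: 20.0
```

Request:
arm_command(delta_pos=[[0, 0, -0.001], [0, 0, -0.002], [0, 0, -0.003], [0, 0, -0.004], [0, 0, -0.004]], yaw=[0, 0, 0, 0, 0], gripper=[0.6, 0.6, 0.6, 0.6, 0.6])

```text
time_s: 9.1
tcp_pos: [0.5375, 0.178, 0.05]
eef_rot: [-0.0, 1.0, -0.017, 0.0]
wrist_force: [-2.6, -0.8, 2.2]
finger_gap: 0.598
finger_force: 20.0
```

Request:
arm_command(delta_pos=[[0, 0, 0], [0, 0, 0], [0, 0, 0], [0, 0, 0.03], [0, 0, 0.075]], yaw=[0, 0, 0, 0, 0], gripper=[0.34, 0.27, 0.27, 0.27, 0.27])

```text
time_s: 9.6
tcp_pos: [0.5361, 0.1776, 0.123]
eef_rot: [0.001, 1.0, -0.017, -0.002]
wrist_force: [0.2, 0.0, -0.1]
finger_gap: 0.732
finger_force: 0.0
```

Request:
arm_command(delta_pos=[[-0.01, 0.02, 0.02], [-0.03, 0.06, 0.02], [-0.05, 0.1, 0.02], [-0.07, 0.14, 0.02], [-0.09, 0.18, 0.02]], yaw=[-0.05, -0.1, -0.15, -0.2, -0.26], gripper=[0.27, 0.27, 0.27, 0.27, 0.27])

```text
time_s: 10.1
tcp_pos: [0.4464, 0.3594, 0.1448]
eef_rot: [-0.0, 0.989, -0.148, 0.0]
wrist_force: [1.0, -0.6, -0.2]
finger_gap: 0.729
finger_force: 0.0
```

Request:
arm_command(delta_pos=[[-0.015, 0.025, 0], [-0.03, 0.05, 0], [-0.03, 0.05, 0], [-0.03, 0.05, 0]], yaw=[0, 0, 0, 0], gripper=[0.27, 0.27, 0.27, 0.27])

```text
time_s: 10.5
tcp_pos: [0.4171, 0.4082, 0.1445]
eef_rot: [0.0, 0.989, -0.146, -0.0]
wrist_force: [0.2, -0.9, -0.2]
finger_gap: 0.73
finger_force: 0.0
```

```bash
python3 - <<'E'
from h import *
s=state();i=grab_frame('wrist');P=wpose(s);np.savez('pics/w6.npz',i=i,P=P)
u,v=wproj(P,[.484,.392,.02])[0].astype(int);x0,y0=max(u-100,0),max(v-75,0);q=s['eef_rot']
print(s['time_s'],s['tcp_pos'],x0,y0,np.degrees(2*np.arctan2(q[2],q[1])),s['joints'][5])
cv2.imwrite('pics/w6.png',cv2.resize(i[y0:y0+150,x0:x0+200,::-1],(800,600),interpolation=cv2.INTER_CUBIC))
E
```

```text
10.5 [0.4171205  0.40817725 0.14450454] 149 41 -16.776924241492182 2.594562027393876
```

View pics/w6.png

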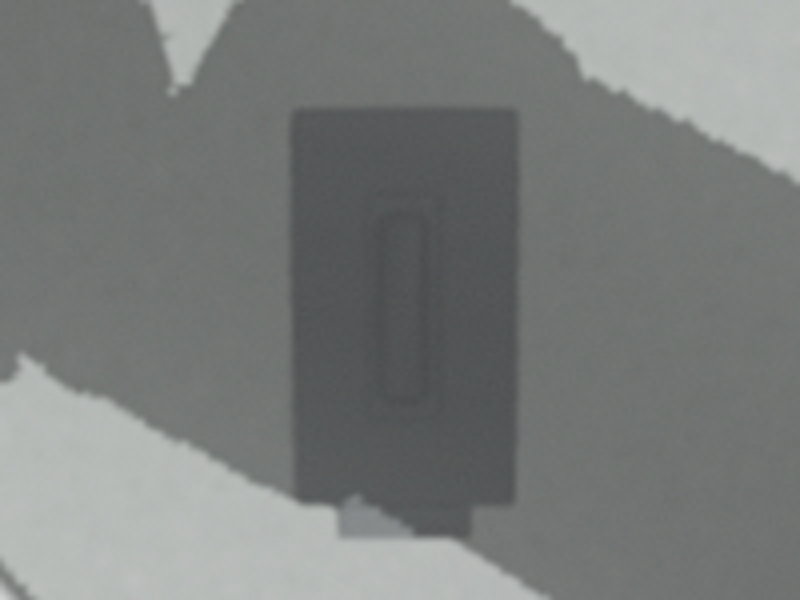

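This is the grey lid, not the red one. Plate corners are at (291,108), (518,108), (516,504) and (298,502), the lip at (405,522) and the fin at (402,307).

```bash
python3 - <<'E'
from h import *
f=np.load('pics/w6.npz');P=f['P']
corners(P,cr([[516,504],[298,502],[291,108],[518,108]],149,41,4),.016)
print(plane(*wrist_ray(P,cr([[402,307]],149,41,4)),.041))
E
```

```text
c [0.4836 0.3915 0.016 ] yaw x -16.44 yaw y -17.13 sides [0.0549 0.0988 0.0554 0.0991]
[[0.48353842 0.39201927 0.041     ]]
```

Request:
arm_command(delta_pos=[[0.03, -0.008, -0.03], [0.0665, -0.0165, -0.06], [0.0665, -0.0165, -0.085], [0.0665, -0.0165, -0.085], [0.0665, -0.0165, -0.085]], yaw=[0, 0, 0, 0, 0], gripper=[0.4, 0.55, 0.6, 0.6, 0.6])

```text
time_s: 11.05
tcp_pos: [0.4841, 0.3909, 0.0602]
eef_rot: [0.0, 0.989, -0.147, -0.0]
wrist_force: [0.6, -0.2, 1.1]
finger_gap: 0.41
finger_force: 0.0
```

Request:
arm_command(delta_pos=[[-0.0005, 0.0008, -0.02], [-0.0005, 0.0008, -0.034], [-0.0005, 0.0008, -0.0385], [-0.0005, 0.0008, -0.0385], [-0.0005, 0.0008, -0.0385]], yaw=[0, 0, 0, 0, 0], gripper=[0.6, 0.6, 0.6, 0.6, 0.6], newtons=20)

```text
time_s: 11.55
tcp_pos: [0.4836, 0.3926, 0.0221]
eef_rot: [-0.0, 0.989, -0.146, 0.0]
wrist_force: [-0.9, -0.2, -0.4]
finger_gap: 0.399
finger_force: 0.0
```

Request:
arm_command(delta_pos=[[0, 0, 0], [0, 0, 0], [0, 0, 0], [0, 0, 0], [0, 0, 0]], yaw=[0, 0, 0, 0, 0], gripper=[0.7, 0.8, 0.95, 0.95, 0.95], newtons=20)

```text
time_s: 12.05
tcp_pos: [0.4834, 0.3923, 0.0214]
eef_rot: [-0.0, 0.989, -0.146, 0.0]
wrist_force: [-0.1, -0.1, 2.0]
finger_gap: 0.13
finger_force: 20.0
```

Request:
arm_command(delta_pos=[[0, 0, 0.015], [0, 0, 0.05], [0, 0, 0.095], [0, 0, 0.14], [-0.01, -0.02, 0.158]], yaw=[0, 0, 0, 0, 0], gripper=[0.95, 0.95, 0.95, 0.95, 0.95])

```text
time_s: 12.55
tcp_pos: [0.4744, 0.3737, 0.185]
eef_rot: [-0.002, 0.989, -0.146, 0.002]
wrist_force: [0.4, -0.8, 0.1]
finger_gap: 0.128
finger_force: 20.0
```

Request:
arm_command(delta_pos=[[-0.01, -0.04, 0], [-0.02, -0.08, 0], [-0.03, -0.12, 0], [-0.04, -0.16, 0], [-0.0485, -0.194, 0]], yaw=[0.06, 0.12, 0.18, 0.24, 0.262], gripper=[0.95, 0.95, 0.95, 0.95, 0.95])

```text
time_s: 13.05
tcp_pos: [0.4241, 0.1767, 0.1802]
eef_rot: [-0.0, 1.0, -0.015, 0.001]
wrist_force: [1.1, -0.9, -0.1]
finger_gap: 0.127
finger_force: 20.0
```

Request:
arm_command(delta_pos=[[0, 0, 0], [0, 0, 0]], yaw=[0, 0], gripper=[0.95, 0.95])

```text
time_s: 13.25
tcp_pos: [0.425, 0.178, 0.1803]
eef_rot: [-0.0, 1.0, -0.017, 0.001]
wrist_force: [0.4, -0.2, -0.8]
finger_gap: 0.133
finger_force: 20.0
```

```bash
python3 - <<'E'
from h import *
s=state();i=grab_frame('wrist');P=wpose(s);np.savez('pics/w7.npz',i=i,P=P);q=s['eef_rot']
print(s['time_s'],s['tcp_pos'],np.degrees(2*np.arctan2(q[2],q[1])),s['finger_gap'],wproj(P,[[.538,.178,.084]]))
cv2.imwrite('pics/w7.png',cv2.resize(i[0:225,106:406,::-1],(800,600),interpolation=cv2.INTER_CUBIC))
E
```

```text
13.25 [0.42496879 0.17796873 0.18032537] -1.9317939890239835 0.133215793664942 [[248.9495516   67.24711455]]
```

View pics/w7.png

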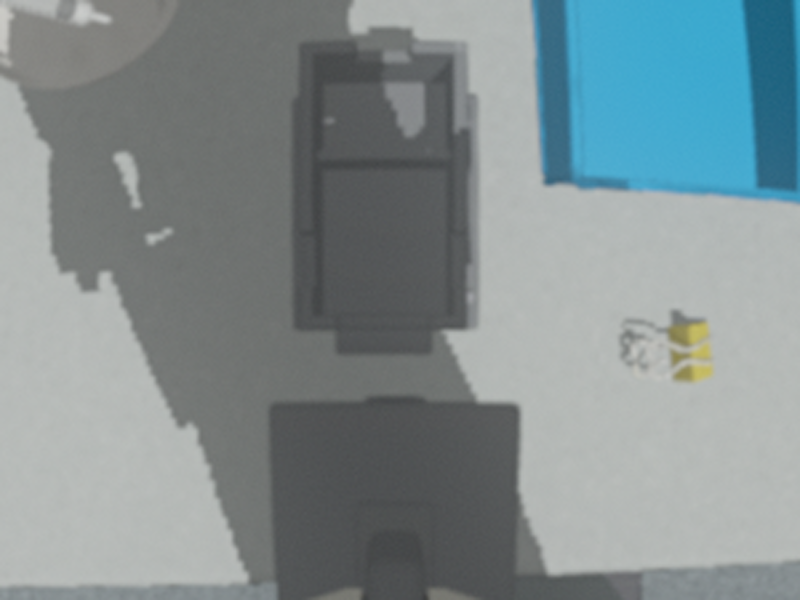

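The tray is seated on the base, lip at (385,342), with back rim corners at (300,42) and (466,42). The held lid's back corners are at (271,406) and (519,406). Next I'll check the seating height and the alignment.

```bash
python3 - <<'E'
from h import *
f=np.load('pics/w7.npz');P=f['P'];k=8/3;s=state()
t=plane(*wrist_ray(P,cr([[300,42],[466,42]],106,0,k)),.084);print('tray back',t.round(4),np.linalg.norm(t[1]-t[0]),t.mean(0)-[.05,-.0016,0])
print('lip',plane(*wrist_ray(P,cr([[336,353],[432,353]],106,0,k)),.070).round(4), 'expect', [.538-.059,.178+.0018])
l=plane(*wrist_ray(P,cr([[271,406],[519,406]],106,0,k)),s['tcp_pos'][2]-.0114+.006);print('lid back',l.round(4),l.mean(0)-s['tcp_pos'])
E
```

```text
tray back [[0.5883 0.2036 0.084 ]
 [0.5862 0.1487 0.084 ]] 0.054969344191603584 [0.53726898 0.17775145 0.084     ]
lip [[0.4803 0.1962 0.07  ]
 [0.4791 0.1629 0.07  ]] expect [0.47900000000000004, 0.1798]
lid back [[0.4753 0.2031 0.1746]
 [0.4735 0.1488 0.1746]] [ 0.04935464 -0.00261309 -0.0054    ]
```

Request:
arm_command(delta_pos=[[0.04, 0, 0], [0.08, 0, 0], [0.113, 0, 0], [0.113, 0, -0.03], [0.113, 0, -0.06]], yaw=[0, 0, 0, 0, 0], gripper=[0.95, 0.95, 0.95, 0.95, 0.95])

```text
time_s: 13.8
tcp_pos: [0.539, 0.1795, 0.1183]
eef_rot: [-0.0, 1.0, -0.016, 0.0]
wrist_force: [0.1, 0.1, -1.8]
finger_gap: 0.13
finger_force: 20.0
```

Request:
arm_command(delta_pos=[[0, 0, 0], [0, 0, 0]], yaw=[0, 0], gripper=[0.95, 0.95])

```text
time_s: 14.0
tcp_pos: [0.5379, 0.1791, 0.1196]
eef_rot: [0.0, 1.0, -0.016, -0.0]
wrist_force: [0.4, -0.1, -0.0]
finger_gap: 0.129
finger_force: 20.0
```

Request:
arm_command(delta_pos=[[0, -0.001, -0.006], [0, -0.001, -0.012], [0, -0.001, -0.015], [0, -0.001, -0.018], [0, -0.001, -0.018]], yaw=[0, 0, 0, 0, 0], gripper=[0.95, 0.95, 0.95, 0.95, 0.95])

```text
time_s: 14.5
tcp_pos: [0.5377, 0.1772, 0.1009]
eef_rot: [0.0, 1.0, -0.016, -0.0]
wrist_force: [-0.2, 0.1, -0.5]
finger_gap: 0.129
finger_force: 20.0
```

No contact force with the lugs 4.5 mm into the notches, so I'll go down the rest of the way.

Request:
arm_command(delta_pos=[[0, 0.0005, -0.002], [0, 0.0005, -0.004], [0, 0.0005, -0.005], [0, 0.0005, -0.006], [0, 0.0005, -0.006]], yaw=[0, 0, 0, 0, 0], gripper=[0.95, 0.95, 0.95, 0.95, 0.95])

```text
time_s: 15.0
tcp_pos: [0.5379, 0.1778, 0.0954]
eef_rot: [-0.0, 1.0, -0.016, 0.0]
wrist_force: [-1.2, 0.2, 0.9]
finger_gap: 0.125
finger_force: 20.0
```

Request:
arm_command(delta_pos=[[0, 0, 0], [0, 0, 0], [0, 0, 0], [0, 0, 0.02], [0, 0, 0.06]], yaw=[0, 0, 0, 0, 0], gripper=[0.8, 0.65, 0.6, 0.6, 0.6])

```text
time_s: 15.5
tcp_pos: [0.5365, 0.1774, 0.1529]
eef_rot: [0.001, 1.0, -0.016, -0.002]
wrist_force: [-0.7, -0.1, -0.1]
finger_gap: 0.394
finger_force: 0.0
```

Request:
arm_command(delta_pos=[[-0.04, 0, 0.03], [-0.08, 0, 0.03], [-0.1, 0, 0.03], [-0.1, 0, 0.03], [-0.1, 0, 0.03]], yaw=[0, 0, 0, 0, 0], gripper=[0.6, 0.6, 0.6, 0.6, 0.6])

```text
time_s: 16.0
tcp_pos: [0.4381, 0.1779, 0.1854]
eef_rot: [-0.0, 1.0, -0.016, 0.0]
wrist_force: [-0.1, -0.8, -0.2]
finger_gap: 0.399
finger_force: 0.0
```

```bash
python3 - <<'E'
from h import *
s=state();i=grab_frame('wrist');P=wpose(s);a=grab_frame('scene');np.savez('pics/w8.npz',i=i,P=P)
print(s['time_s'],s['tcp_pos'],s['wrist_force'])
c=cv2.resize(i[0:200,156:356,::-1],(400,400),interpolation=cv2.INTER_CUBIC)
d=cv2.resize(a[140:240,170:270,::-1],(400,400),interpolation=cv2.INTER_CUBIC)
cv2.imwrite('pics/w8.png',np.hstack([c,d]))
E
```

```text
16.0 [0.43806413 0.17786077 0.18544472] [-0.11176839 -0.77977582 -0.20688379]
```

View pics/w8.png

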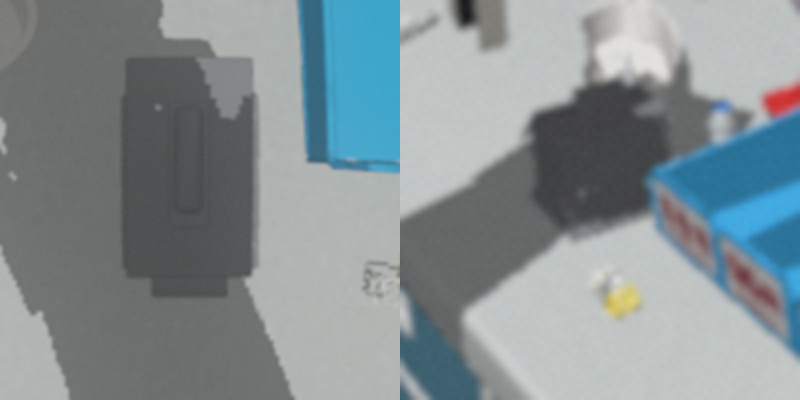

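The left panel shows the lid square on the stack, lip towards the robot at (190,287) and fin at (188,160). In the right panel the stack at (600,160) looks level, and the clip (615,293) and vial (720,120) are undisturbed. Both parts bottomed out at the expected heights, so I'm handing in.

```bash
python3 -c "
from plant import *
print(close_job())"
```

```text
the job is handed in; nothing more can be done
None
```

The loose tray and then the lid are stacked on the base tray, with all three lips at the robot's end and both parts seated at the expected heights. The clip, vial and bottle were left untouched, and I handed the job in at about 16 s; no verdict was returned.

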